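# Hang the rotary tool in its side-opening hanger

### The job

Take the cordless rotary tool out of its sloping cradle and put it away in the hanger stand: bring it in sideways so that its thin neck enters the open side of the forked hook, then lower it gently until its flange sits flat behind the upturned tips, and let go so that it hangs upright, nose down. Leave the brass weight, the eraser and the pebble where they are.

Things in the scene. Friction and masses are not known exactly. Their poses are not given: they have to be found in the camera images.
- rotary_tool: Cordless rotary tool, 0.25 kg, 194 mm. Origin at the nose tip, +z along its axis to the head. From the tip (mm): 0-18 bit, radius 4; 18-50 nose cone; 50-106 grey body, radius 19; 106-142 thin neck, radius 10; 142-148 flange, radius 22; 148-194 black square head 32 x 32, faces square to its x and y: grip it here, across the y faces. Starts in the cradle, its y axis level, head toward cradle -x.
- tool_flange (a point): On the tool's axis at the underside of the flange, 142 mm from the nose tip; axes as the tool's. Finger ends kept 10 mm or more above the flange stay over the hook's tips. The tool's centre of mass lies about 50 mm below this point, toward the nose.
- hanger: Fixed metal stand. Origin on the work surface below the seat. Base plate 105 x 90 x 10 mm, x = -45 to +60; column at x = +38 to +56, ending below the hook's top. The hook is a level fork 8 mm thick, top face 185 mm up: two prongs along x, each 14 mm wide, 26 mm gap, open toward -x, closed at x = +14. The prongs end in upturned tips 10 mm high at x = -33 to -25. Nothing stands above it.
- hanger_seat (a point): Seat centre: middle of the gap, level with the prongs' top, 185 mm above the hanger's origin; axes as the hanger's. The flange's underside belongs here (play 7 mm to the tips, 4 mm to the column, 3 mm sideways). Going in along the hanger's +x, a flange underside 18 mm above this point clears the tips by 8 mm and leaves 10 mm between hook and tool body.
- cradle: Fixed metal cradle: base plate 155 (along x) x 90 x 10 mm, origin at the middle of its front lower edge, x = 0; a V trough leaning 27 degrees from vertical, upper end toward the cradle's -x; the tool leans likewise. The trough carries the tool from below, over 48 to 104 mm from its nose tip; it is open above, so the tool can be drawn out along its axis or lifted out.
- cradle_foot (a point): Where the nose tip rests on the cradle's foot pad: 122 mm along +x and 45 mm above the cradle's origin.
- brass_weight: Loose brass weight with a knob on top, 38 mm across, 48 mm high, a bystander; origin under its centre.
- eraser: Loose eraser, 21 x 45 x 13 mm, a bystander; origin under its centre.
- pebble: Loose pale egg-shaped pebble, 44 x 60 x 32 mm, a bystander; origin under its centre.

How it is judged:
By the outcome, as a careful person would: the job done as asked, in the order asked, and still so for the second after the job is handed in, with the robot touching nothing.
It also fails if it takes over 48 s, if anything falls off the work surface, if the arm or the gripper's body presses on something with over 40 N, if the wrist force passes 120 N, or if a joint passes its speed limit or range.

### The arm

A 6-joint arm with a two-finger parallel gripper is mounted at the origin on a cart in front of the work surface, level with it; the furniture and walls round the work are solid. World frame = base frame: x ahead of the robot, y to its left, z up, the work surface at z = 0. Lengths are in m, angles in rad, forces in N, time in s.
With the tool pointing down it reaches from about 0.35 to 0.775 m from the base axis. Payload 7.3 kg.
Tool frame: the origin (TCP) lies on the centre line of the jaws, within the pads' length; the fingertips stand 19 mm ahead of it and the grasp point (between the pads) is the TCP; z points along the fingers, y is the line along which they close (so a half turn about z gives the same grasp; the last joint's range is limited). The gripper opens to 92 mm and grips with 3 to 60 N. Pads are 19 mm wide; open, the fingers measure 130 mm over their backs; the gripper's body (75 mm by 190 mm) begins 47 mm behind the grasp point.
Start: joints at [1.154, 0.342, 1.524, -0, 1.275, -0.146], TCP at [0.14, 0.506, 0.207] pointing down, gripper open.
Joint ranges: [-2.53, 2.53], [-0.77, 2.02], [0.04, 2.7], [-1, 4.14], [0.28, 2.66], [-3.11, 3.11]. Speed limits (rad/s): [2.57, 2.57, 3.14, 3.14, 3.14, 3.14].

### API

Orientations are given as a unit quaternion [w, x, y, z].
In Python, from station import manip gives the robot as it stands. The module is installed in compiled form; this text tells all that it offers.
- The arm moves only by the shell command python3 -m crank 'ROWS' [OPENING] [FORCE]. ROWS is JSON, a list of rows, each an object with "dp": the shift along the tool's x, y, z in units of 40 mm (1.0 is 40 mm), a list of three; "delta_rot": the turn, a rotation vector about the tool's x, y, z in units of 6 degrees (1.0 is 6 degrees), a list of three. In form: [{"dp": [dx, dy, dz], "delta_rot": [wx, wy, wz]}, ...]. A call has 1 to 8 rows; each row is the pose to reach, as a shift and turn from the pose commanded when the call began, along the tool's axes at that moment; what a row does not reach only later rows make up. A row lasts 1/12 s, in which the tool goes at most 41.7 mm and 7.16 degrees, less where a joint would pass 70% of its speed; a pose out of reach is approached as far as the arm can. A call with a gripper value outside its range is refused whole. OPENING is the closure, from 0 (fully open) to 1 (shut), set as the call begins (- or left out, the last holds). The fingers move at their own pace and stop on an object; FORCE is the grip in N (left out, the last holds). Time passes only in rows, so rows that repeat a pose let the fingers close. It gives the time, the measured TCP pose, the force, the opening and the grip force at its end, in the units of the state.
- manip.read_state(): the state, without advancing time (a new reading comes with each control period).
- manip.read_camera(name): name is "side" or "top" or "wrist"; returns a dict with "color" (420x560x3 uint8, red, green, blue), "camera_matrix" (3x3 intrinsics, pixels), "dist_coeffs" ([k1, k2, p1, p2, k3] as OpenCV has them; the pictures are not rectified), "T" (4x4, takes a point from camera to world coordinates). Camera axes: x right, y down, z forward; pixel columns grow to the right and rows downward; lengths in m; the calibration is good to about 2 mm. A picture is of the moment at which its call begins. There is no depth.
- manip.hand_in(): hands the job in; it is judged then, once.
The state is a dict: "t": time; "joint_pos": joint angles; "qvel": joint speeds; "effort": joint torques, N m; "tcp_pos": TCP position; "tcp_rot": TCP orientation; "ft_force": force on the tool from outside, world axes, zero at the start; "moment": the same for the moment, N m; "width": finger opening in m; "grip_force": force on a finger pad.
Only numpy, scipy, OpenCV 4.12 (cv2) and the standard library are available. Lean on these libraries where they do the work, as an engineer would, in place of code of your own. Each camera call takes 0.05 s, during which the arm holds its last target. There are 200 camera calls.

## Working session

There is one attempt and no reset: what is moved stays moved. The work goes in short steps, Python scripts to look and compute and a shell command to move; the robot and the scene stay as the last step left them, time stands still between calls to the robot, and variables do not carry over. Pictures are saved under pics/ and viewed, at most 10 in all, crops included, and the job is handed in when it is done.

```bash
mkdir -p pics
python3 - <<'E'
from station import manip
import cv2,numpy as np,pickle
d={}
for n in("side","top","wrist"):
    r=manip.read_camera(n);d[n]=r
    cv2.imwrite(f"pics/{n}0.png",cv2.cvtColor(r["color"],cv2.COLOR_RGB2BGR))
    print(n,np.round(r["camera_matrix"],1).tolist(),np.round(r["dist_coeffs"],3),np.round(r["T"],3).tolist())
pickle.dump(d,open("c0.pkl","wb"))
print(manip.read_state())
E
```

```text
side [[445.8, 0.0, 280.8], [0.0, 445.8, 206.0], [0.0, 0.0, 1.0]] [-0.048  0.     0.     0.     0.   ] [[-0.957, 0.233, -0.174, 0.721], [0.291, 0.747, -0.598, 0.416], [-0.009, -0.623, -0.782, 0.871], [0.0, 0.0, 0.0, 1.0]]
top [[472.4, 0.0, 281.1], [0.0, 472.4, 211.0], [0.0, 0.0, 1.0]] [-0.06  0.    0.    0.    0.  ] [[-0.021, -0.98, 0.197, 0.309], [-1.0, 0.021, -0.002, -0.172], [-0.002, -0.197, -0.98, 1.285], [0.0, 0.0, 0.0, 1.0]]
wrist [[350.3, 0.0, 266.9], [0.0, 350.3, 204.7], [0.0, 0.0, 1.0]] [-0.032  0.     0.     0.     0.   ] [[0.267, 0.932, 0.244, 0.075], [0.964, -0.258, -0.069, 0.524], [-0.001, 0.253, -0.967, 0.384], [0.0, 0.0, 0.0, 1.0]]
{'t': 0.15, 'joint_pos': array([ 1.15397694e+00,  3.42588037e-01,  1.52476435e+00, -2.54253194e-06,
        1.27537537e+00, -1.46011312e-01]), 'qvel': array([-2.86612778e-04, -1.02547723e-03, -4.57948564e-03,  2.52653386e-03,
       -9.63081569e-05, -1.10325447e-03]), 'effort': array([ 1.19323737e-03, -4.31479204e+01, -2.44345951e+01,  7.17299874e-02,
        5.39383222e-02, -9.35509956e-05]), 'tcp_pos': array([0.14030347, 0.5055895 , 0.20690306]), 'tcp_rot': array([-1.56448862e-04,  1.34990272e-01,  9.90846761e-01, -5.45560531e-04]), 'ft_force': array([-0.06617105, -0.02561482, -0.08703495]), 'moment': array([ 0.00468073, -0.03610265, -0.0430362 ]), 'grip_force': 0.0, 'width': 0.09173159490204913}
```

View pics/top0.png

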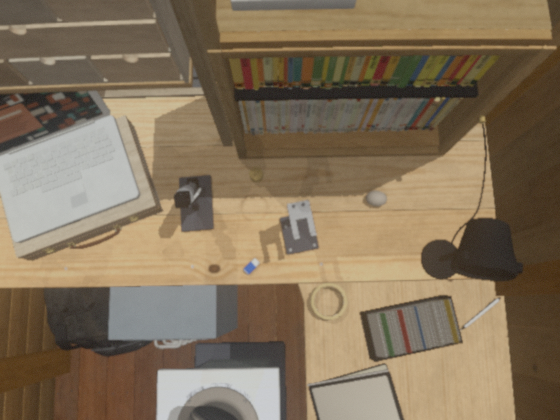

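View pics/side0.png

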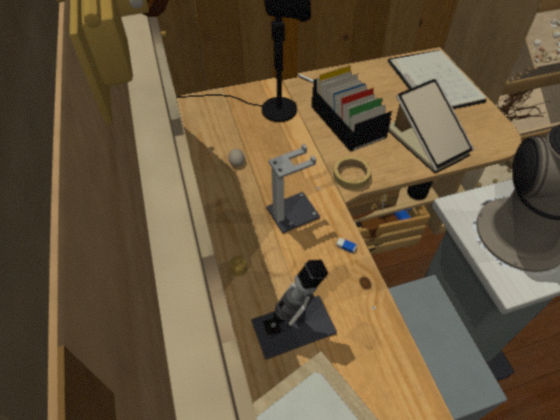

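The top view shows the cradle at (197,205), the hanger at (300,228), brass weight at (257,175), eraser at (251,267) and pebble at (376,198). In the side view the cradle and tool are at (297,310) and the hanger hook at (293,160). I'll enlarge these areas next.

```bash
cat > h.py <<'E'
import numpy as np,cv2
def rays(r,px):
    p=cv2.undistortPoints(np.array(px,float).reshape(-1,1,2),r["camera_matrix"],r["dist_coeffs"]).reshape(-1,2)
    T=r["T"];d=np.c_[p,np.ones(len(p))]@T[:3,:3].T
    return T[:3,3],d
def onz(r,px,z):
    o,d=rays(r,px);return o+d*((z-o[2])/d[:,2])[:,None]
def proj(r,P):
    Ti=np.linalg.inv(r["T"]);rv=cv2.Rodrigues(Ti[:3,:3])[0]
    return cv2.projectPoints(np.array(P,float).reshape(-1,3),rv,Ti[:3,3],r["camera_matrix"],r["dist_coeffs"])[0].reshape(-1,2)
def tri(r1,p1,r2,p2):
    o1,d1=rays(r1,[p1]);o2,d2=rays(r2,[p2]);d1=d1[0];d2=d2[0]
    s=np.linalg.lstsq(np.c_[d1,-d2],o2-o1,rcond=None)[0]
    a=o1+s[0]*d1;b=o2+s[1]*d2
    return (a+b)/2,np.linalg.norm(a-b)
E
python3 - <<'E'
import pickle,cv2,numpy as np
from h import *
d=pickle.load(open("c0.pkl","rb"))
def crop(n,x0,y0,x1,y1,k,f):
    im=cv2.resize(d[n]["color"][y0:y1,x0:x1],None,fx=k,fy=k,interpolation=cv2.INTER_CUBIC)
    im=cv2.convertScaleAbs(im,alpha=1.5)
    cv2.imwrite(f,im[:,:,::-1])
crop("top",170,150,330,270,5,"pics/topc.png")
crop("side",220,130,380,250,5,"pics/sidec1.png")
crop("side",220,250,380,370,5,"pics/sidec2.png")
E
```

```text
(no output)
```

View pics/topc.png

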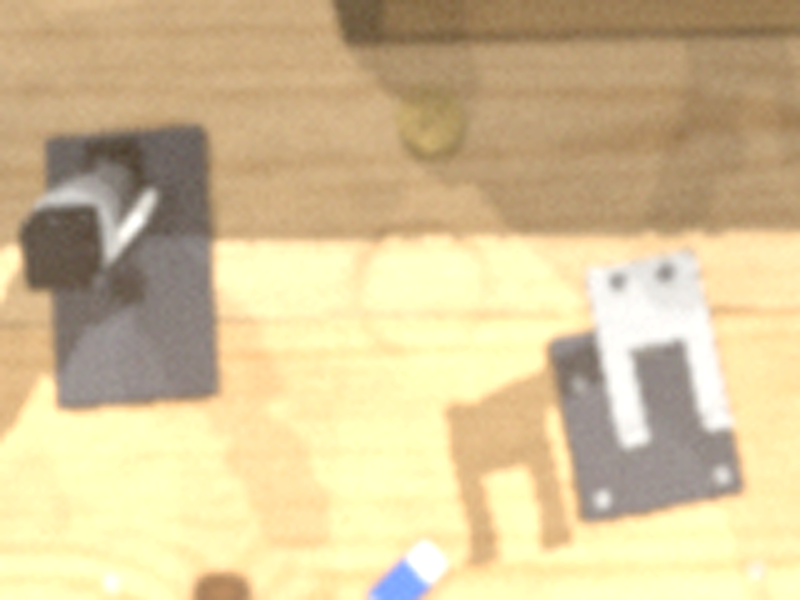

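View pics/sidec1.png

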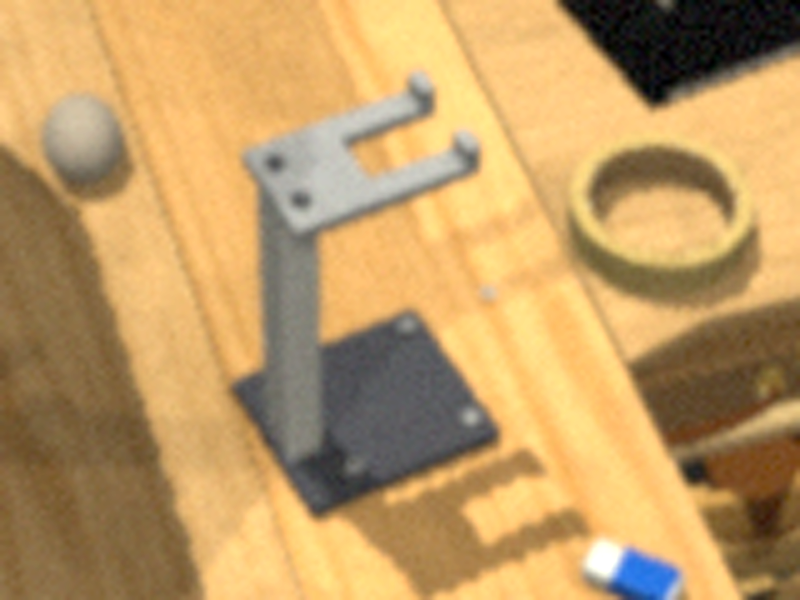

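View pics/sidec2.png

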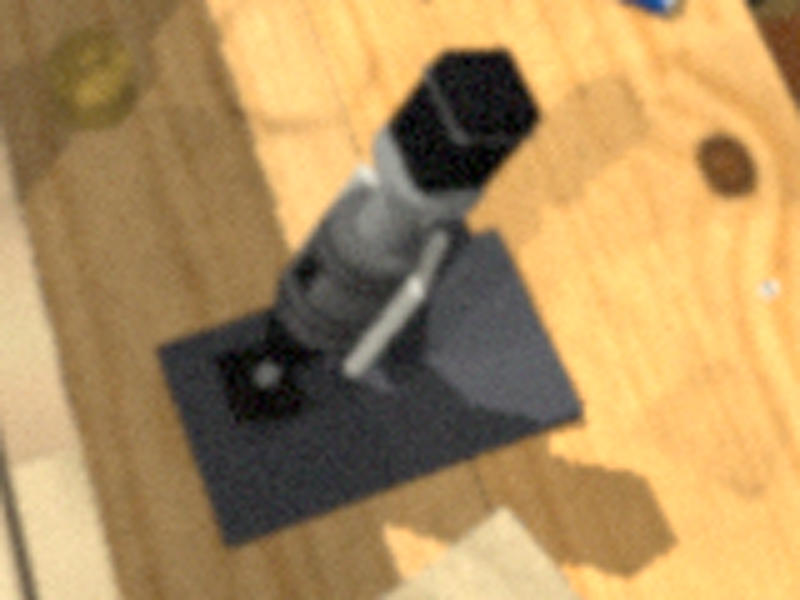

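The crops give the cradle plate corners and show the trough and head leaning toward the robot. They also show the hanger plate, with its fork open toward the robot. Now I'll turn these into poses.

Run:
```python
import pickle,cv2,numpy as np
from h import *
d=pickle.load(open("c0.pkl","rb"));t,s=d["top"],d["side"]
T=lambda l:np.array(l,float)/5+[170,150]-.4
S1=lambda l:np.array(l,float)/5+[220,130]-.4
S2=lambda l:np.array(l,float)/5+[220,250]-.4
def fit(M,W):
    M=np.array(M,float);W=np.array(W)[:,:2];m=M.mean(0);w=W.mean(0)
    H=(M-m).T@(W-w);a=np.arctan2(H[0,1]-H[1,0],H[0,0]+H[1,1])
    R=np.array([[np.cos(a),-np.sin(a)],[np.sin(a),np.cos(a)]])
    o=w-R@m;print("origin",o.round(4),"yaw deg",np.degrees(a).round(2),"res mm",((W-o-(M-m*0)@R.T)*1e3).round(1).tolist())
    return o,a
# cradle: model x fwd(far), y left
print("cradle");M=[(155,45),(155,-45),(0,-45),(0,45)]
M=np.array(M)/1e3
fit(M,onz(t,T([(48,138),(205,125),(217,395),(62,407)]),.01))
fit(M,onz(s,S2([(230,545),(160,348),(498,230),(583,412)])[[0,1,2,3]],.01))
print("hanger base");M=np.array([(60,45),(60,-45),(-45,-45),(-45,45)])/1e3
fit(M[[0,2,3]],onz(t,T([(550,343),(740,490),(583,520)]),.01))
fit(M,onz(s,S1([(318,515),(235,385),(408,312),(498,435)]),.01))
print("hook")
M=np.array([(14,13),(14,-13),(-33,27),(-33,13),(-33,-13),(-33,-27)])/1e3
P=onz(t,T([(630,345),(688,340),(620,447),(650,442),(703,432),(733,427)]),.185)
P[2:]=onz(t,T([(620,447),(650,442),(703,432),(733,427)]),.19)
fit(M,P)
fit(M[:2],onz(s,S1([(370,183),(347,142)]),.185))
print("tri gap L",tri(t,T([(630,345)])[0],s,S1([(370,183)])[0]),"R",tri(t,T([(688,340)])[0],s,S1([(347,142)])[0]))
# head top-face corners side; head centroid top
print("head top in side z~.21",onz(s,S2([(447,52),(507,52),(538,118),(470,143)]),.215).round(4).tolist())
print("head corners top",onz(t,T([(25,240),(98,205),(102,285),(32,290)]),.21).round(4).tolist())
```

```text
cradle
origin [0.5171 0.0553] yaw deg 3.5 res mm [[-0.8, -0.8], [-0.8, 0.8], [0.5, 2.4], [1.1, -2.3]]
origin [0.5178 0.0584] yaw deg 3.69 res mm [[-1.5, -1.1], [-1.9, 1.1], [1.4, 1.4], [2.0, -1.5]]
hanger base
origin [ 0.4973 -0.2222] yaw deg 9.66 res mm [[-3.6, -2.3], [1.5, 2.7], [2.1, -0.5]]
origin [ 0.4994 -0.2192] yaw deg 11.05 res mm [[-2.5, -1.0], [-3.7, 0.3], [2.9, 1.0], [3.3, -0.2]]
hook
origin [ 0.4985 -0.2239] yaw deg 8.16 res mm [[0.6, 0.9], [-1.3, -0.9], [-0.1, -0.2], [-0.1, -0.4], [0.4, 0.4], [0.5, 0.2]]
origin [ 0.498  -0.2184] yaw deg 4.31 res mm [[-0.0, 0.1], [0.0, -0.1]]
tri gap L (array([ 0.51081865, -0.20783542,  0.18174959]), np.float64(0.001986442981507795)) R (array([ 0.51262334, -0.23540207,  0.18051681]), np.float64(0.002499271432251889))
head top in side z~.21 [[0.5631, 0.0416, 0.215], [0.5435, 0.0477, 0.215], [0.5424, 0.0752, 0.215], [0.5674, 0.0774, 0.215]]
head corners top [[0.5627, 0.0745, 0.21], [0.5788, 0.0405, 0.21], [0.5403, 0.0379, 0.21], [0.5386, 0.0707, 0.21]]
```

```bash
cat >> h.py <<'E'
from scipy.spatial.transform import Rotation as Ro
PSI=np.radians(3.6);CO=np.array([.5174,.0568,0])   # cradle
HPSI=np.radians(9.5);HO=np.array([.4985,-.222,0])  # hanger
rz=lambda a:Ro.from_euler('z',a).as_matrix()
def frame(psi,tilt):
    z=rz(psi)@[np.sin(tilt),0,-np.cos(tilt)];y=rz(psi)@[0,1,0.];return np.c_[np.cross(y,z),y,z]
def cradle_pt(ax,back=0,tilt=np.radians(27)):   # point on tool axis ax metres from the nose
    a=ax+back;return CO+rz(PSI)@[.122-np.sin(tilt)*a,0,.045+np.cos(tilt)*a]
def hanger_pt(x,h,y=0):return HO+rz(HPSI)@[x,y,.185+h]
def go(st,p,R):
    q=st["tcp_rot"];R0=Ro.from_quat(np.r_[q[1:],q[0]]).as_matrix()
    dp=R0.T@(p-st["tcp_pos"])/.04;rv=np.degrees(Ro.from_matrix(R0.T@R).as_rotvec())/6
    print("dp",dp.round(3).tolist(),"rot",rv.round(3).tolist(),"target",p.round(4))
E
python3 - <<'E'
from h import *
from station import manip
s=manip.read_state();T27=np.radians(27)
go(s,np.array([.33,.28,.32]),frame(PSI,T27*.5))
go(s,cradle_pt(.178,.1),frame(PSI,T27))
E
```

```text
dp [-6.078, -4.169, -2.824] rot [-0.386, -2.232, -3.17] target [0.33 0.28 0.32]
dp [-11.985, -8.326, -2.138] rot [-0.761, -4.461, -3.124] target [0.5132 0.0565 0.2927]
```

```bash
python3 -m crank '[{"dp":[-1,-0.7,-1],"delta_rot":[0,0,-0.5]},{"dp":[-2,-1.4,-2],"delta_rot":[-0.1,-0.5,-1]},{"dp":[-3,-2.1,-2.8],"delta_rot":[-0.2,-1,-1.5]},{"dp":[-4,-2.8,-2.8],"delta_rot":[-0.25,-1.4,-2]},{"dp":[-4.8,-3.4,-2.8],"delta_rot":[-0.3,-1.8,-2.6]},{"dp":[-5.5,-3.8,-2.8],"delta_rot":[-0.4,-2.2,-3.1]},{"dp":[-6.1,-4.2,-2.8],"delta_rot":[-0.4,-2.2,-3.15]},{"dp":[-6.1,-4.2,-2.8],"delta_rot":[-0.4,-2.2,-3.15]}]' 0
python3 - <<'E'
from h import *
from station import manip
s=manip.read_state();T27=np.radians(27)
go(s,cradle_pt(.178,.1),frame(PSI,T27))
E
```

```text
t: 0.82
tcp_pos: [0.331, 0.2769, 0.32]
tcp_rot: [0.117, -0.031, 0.993, 0.005]
ft_force: [0.5, -0.3, 0.4]
width: 0.0917
grip_force: 0.0
dp [-3.934, -5.785, 1.622] rot [0.03, -2.26, -0.014] target [0.5132 0.0565 0.2927]
```

```bash
python3 -m crank '[{"dp":[-0.6,-0.8,0],"delta_rot":[0,-0.3,0]},{"dp":[-1.1,-1.6,0.2],"delta_rot":[0,-0.7,0]},{"dp":[-1.7,-2.4,0.4],"delta_rot":[0,-1.1,0]},{"dp":[-2.3,-3.2,0.7],"delta_rot":[0,-1.5,0]},{"dp":[-2.8,-4,1],"delta_rot":[0,-1.9,0]},{"dp":[-3.3,-4.8,1.3],"delta_rot":[0,-2.2,0]},{"dp":[-3.7,-5.4,1.5],"delta_rot":[0,-2.26,0]},{"dp":[-3.93,-5.78,1.62],"delta_rot":[0.03,-2.26,0]}]'
python3 -m crank '[{"dp":[0,0,0],"delta_rot":[0,0,0]},{"dp":[0,0,0],"delta_rot":[0,0,0]},{"dp":[0,0,0],"delta_rot":[0,0,0]}]'
python3 - <<'E'
from h import *
from station import manip
s=manip.read_state();T27=np.radians(27)
go(s,cradle_pt(.178,.1),frame(PSI,T27))
go(s,cradle_pt(.178),frame(PSI,T27))
r=manip.read_camera("wrist");im=cv2.convertScaleAbs(r["color"],alpha=1.4).copy()
import pickle;pickle.dump(r,open("w1.pkl","wb"))
# predicted: head end corners, axis points
T=frame(PSI,T27)
P=[cradle_pt(.194)+T[:,0]*a*.016+T[:,1]*b*.016 for a in(-1,1) for b in(-1,1)]
for p in proj(r,P):cv2.circle(im,tuple(int(v) for v in p.round()),3,(255,0,0),1)
print(proj(r,P).round(1).tolist())
cv2.imwrite("pics/w1.png",im[:,:,::-1])
E
```

```text
t: 1.48
tcp_pos: [0.5129, 0.0555, 0.2909]
tcp_rot: [0.232, -0.028, 0.972, 0.007]
ft_force: [-0.7, -0.3, -0.5]
width: 0.0915
grip_force: 0.0
t: 1.73
tcp_pos: [0.5117, 0.0588, 0.2918]
tcp_rot: [0.232, -0.029, 0.972, 0.007]
ft_force: [-0.5, -0.0, -0.2]
width: 0.0915
grip_force: 0.0
dp [-0.041, -0.06, -0.005] rot [-0.005, -0.021, -0.027] target [0.5132 0.0565 0.2927]
dp [-0.046, -0.058, 2.495] rot [-0.005, -0.021, -0.027] target [0.5585 0.0594 0.2036]
[[243.6, 226.4], [284.5, 226.3], [242.8, 186.2], [285.0, 186.1]]
```

View pics/w1.png

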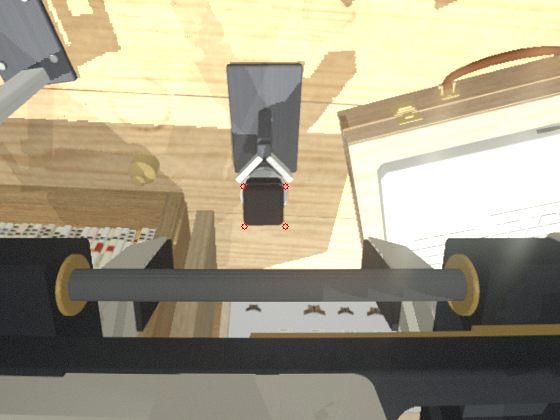

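The predicted head corners (243–285, 186–226) sit on the black head to within a pixel or so. The pose holds, so I'll go down along the axis.

```bash
python3 -m crank '[{"dp":[0,-0.02,0.4],"delta_rot":[0,0,0]},{"dp":[0,-0.04,0.8],"delta_rot":[0,0,0]},{"dp":[-0.02,-0.04,1.2],"delta_rot":[0,0,0]},{"dp":[-0.02,-0.04,1.6],"delta_rot":[0,0,0]},{"dp":[-0.03,-0.04,1.95],"delta_rot":[0,0,0]},{"dp":[-0.03,-0.04,2.25],"delta_rot":[0,0,0]},{"dp":[-0.03,-0.04,2.45],"delta_rot":[0,0,0]},{"dp":[-0.03,-0.04,2.5],"delta_rot":[0,0,0]}]'
python3 -m crank '[{"dp":[0,0,0],"delta_rot":[0,0,0]},{"dp":[0,0,0],"delta_rot":[0,0,0]},{"dp":[0,0,0],"delta_rot":[0,0,0]}]'
python3 - <<'E'
from h import *
from station import manip
s=manip.read_state();go(s,cradle_pt(.178),frame(PSI,np.radians(27)))
E
```

```text
t: 2.45
tcp_pos: [0.5581, 0.0607, 0.2023]
tcp_rot: [0.232, -0.03, 0.972, 0.007]
ft_force: [-1.1, 0.2, 0.7]
width: 0.0915
grip_force: 0.0
t: 2.7
tcp_pos: [0.5587, 0.0597, 0.2042]
tcp_rot: [0.233, -0.029, 0.972, 0.007]
ft_force: [-0.8, 0.5, 0.6]
width: 0.0914
grip_force: 0.0
dp [0.013, -0.008, 0.011] rot [-0.009, -0.0, -0.023] target [0.5585 0.0594 0.2036]
```

```bash
for i in 1 2; do python3 -m crank '[{"dp":[0,0,0],"delta_rot":[0,0,0]},{"dp":[0,0,0],"delta_rot":[0,0,0]},{"dp":[0,0,0],"delta_rot":[0,0,0]},{"dp":[0,0,0],"delta_rot":[0,0,0]},{"dp":[0,0,0],"delta_rot":[0,0,0]},{"dp":[0,0,0],"delta_rot":[0,0,0]},{"dp":[0,0,0],"delta_rot":[0,0,0]},{"dp":[0,0,0],"delta_rot":[0,0,0]}]' 1 35; done
```

```text
t: 3.37
tcp_pos: [0.5586, 0.0595, 0.2033]
tcp_rot: [0.233, -0.029, 0.972, 0.007]
ft_force: [0.3, 0.5, 0.5]
width: 0.0432
grip_force: 0.0
t: 4.03
tcp_pos: [0.5586, 0.0595, 0.2033]
tcp_rot: [0.233, -0.029, 0.972, 0.007]
ft_force: [-0.0, 0.3, -0.7]
width: 0.0003
grip_force: 0.0
```

The fingers closed to 0.3 mm, so they missed the head. I need to look.

Run:
```python
from station import manip
import cv2,pickle,numpy as np
r=manip.read_camera("wrist");s=manip.read_camera("side");t=manip.read_camera("top");pickle.dump((r,s,t),open("c2.pkl","wb"))
c=lambda im,x0,y0,x1,y1,w,h:cv2.convertScaleAbs(cv2.resize(im[y0:y1,x0:x1],(w,h),interpolation=cv2.INTER_CUBIC),alpha=1.4)
o=np.vstack([np.hstack([c(s["color"],220,230,380,350,400,300),c(t["color"],130,140,290,260,400,300)]),np.hstack([c(r["color"],0,0,560,420,400,300),c(r["color"],180,150,340,270,400,300)])])
cv2.imwrite("pics/c2.png",o[:,:,::-1])
```

```text
(no output)
```

View pics/c2.png

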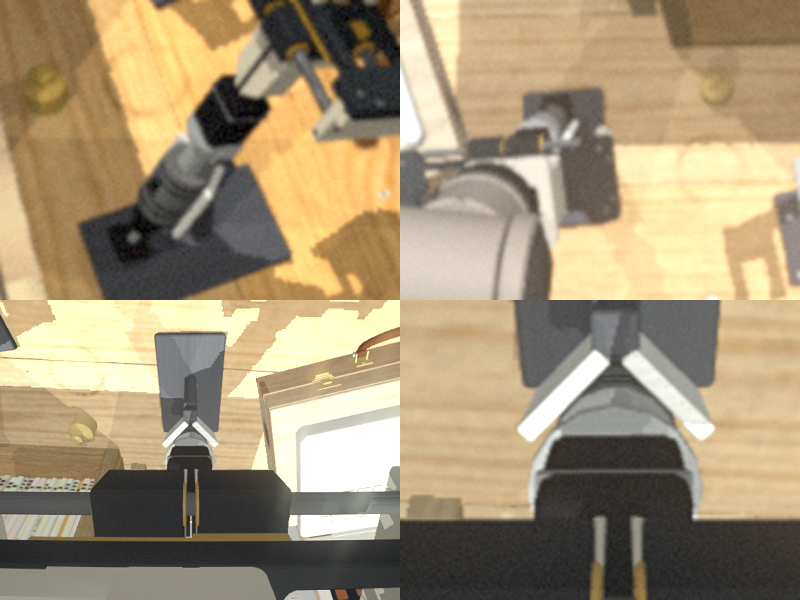

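The fingers closed just above the head, in line with it sideways. I'll check where the images put the TCP and head against my numbers.

Run:
```python
import pickle
from h import *
from station import manip
r,s,t=pickle.load(open("c2.pkl","rb"));st=manip.read_state()
q=st["tcp_rot"];R=Ro.from_quat(np.r_[q[1:],q[0]]).as_matrix();p=st["tcp_pos"]
print("y",R[:,1].round(3),"z",R[:,2].round(3),p)
f=lambda P:np.array(P)
cs=lambda P:((proj(s,P)-[220,230])*2.5).round(0).tolist()
ct=lambda P:((proj(t,P)-[130,140])*2.5+[400,0]).round(0).tolist()
P=[p,p+.019*R[:,2],p-.047*R[:,2]]
print("tcp,tip,body side",cs(P),"top",ct(P),"wrist crop",((proj(r,P)-[180,150])*2.5+[400,300]).round().tolist())
H=[cradle_pt(a) for a in(0,.05,.106,.148,.194)]
print("tool axis",cs(H),ct(H), "wrist",((proj(r,H)-[180,150])*2.5+[400,300]).round().tolist())
print("wrist cam in tool frame",R.T@(r["T"][:3,3]-p),(R.T@r["T"][:3,:3]).round(3).tolist())
```

```text
y [-0.06   0.998  0.   ] z [ 0.452  0.027 -0.892] [0.55863959 0.05949057 0.20329917]
tcp,tip,body side [[237.0, 104.0], [224.0, 120.0], [269.0, 62.0]] top [[529.0, 149.0], [532.0, 145.0], [520.0, 162.0]] wrist crop [[618.0, 534.0], [618.0, 505.0], [618.0, 638.0]]
tool axis [[131.0, 238.0], [158.0, 204.0], [191.0, 162.0], [217.0, 129.0], [248.0, 89.0]] [[556.0, 109.0], [549.0, 119.0], [541.0, 132.0], [534.0, 142.0], [526.0, 154.0]] wrist [[618.0, 379.0], [618.0, 405.0], [618.0, 447.0], [618.0, 491.0], [617.0, 564.0]]
wrist cam in tool frame [ 0.06808051 -0.00028897 -0.17688672] [[0.001, -0.967, -0.254], [1.0, 0.001, 0.001], [-0.0, -0.254, 0.967]]
```

The measured fingertips, from their row in both wrist pictures and their position in the side view, are about 36 mm short of where the state puts them. They stopped just above the head's end face, and sideways everything agrees. The true grasp point is therefore about 36 mm behind the reported TCP. I'll open, go 35 mm deeper and grip again.

```bash
for i in 1 2; do python3 -m crank '[{"dp":[0,0,0],"delta_rot":[0,0,0]},{"dp":[0,0,0],"delta_rot":[0,0,0]},{"dp":[0,0,0],"delta_rot":[0,0,0]},{"dp":[0,0,0],"delta_rot":[0,0,0]},{"dp":[0,0,0],"delta_rot":[0,0,0]},{"dp":[0,0,0],"delta_rot":[0,0,0]},{"dp":[0,0,0],"delta_rot":[0,0,0]},{"dp":[0,0,0],"delta_rot":[0,0,0]}]' 0 35; done
python3 -m crank '[{"dp":[0,0,0.1],"delta_rot":[0,0,0]},{"dp":[0,0,0.25],"delta_rot":[0,0,0]},{"dp":[0,0,0.4],"delta_rot":[0,0,0]},{"dp":[0,0,0.55],"delta_rot":[0,0,0]},{"dp":[0,0,0.7],"delta_rot":[0,0,0]},{"dp":[0,0,0.82],"delta_rot":[0,0,0]},{"dp":[0,0,0.88],"delta_rot":[0,0,0]},{"dp":[0,0,0.88],"delta_rot":[0,0,0]}]'
for i in 1 2; do python3 -m crank '[{"dp":[0,0,0],"delta_rot":[0,0,0]},{"dp":[0,0,0],"delta_rot":[0,0,0]},{"dp":[0,0,0],"delta_rot":[0,0,0]},{"dp":[0,0,0],"delta_rot":[0,0,0]},{"dp":[0,0,0],"delta_rot":[0,0,0]},{"dp":[0,0,0],"delta_rot":[0,0,0]},{"dp":[0,0,0],"delta_rot":[0,0,0]},{"dp":[0,0,0],"delta_rot":[0,0,0]}]' 1 40; done
```

```text
t: 4.85
tcp_pos: [0.5586, 0.0595, 0.2033]
tcp_rot: [0.233, -0.029, 0.972, 0.007]
ft_force: [0.3, 0.0, 0.2]
width: 0.0486
grip_force: 0.0
t: 5.52
tcp_pos: [0.5586, 0.0595, 0.2033]
tcp_rot: [0.233, -0.029, 0.972, 0.007]
ft_force: [0.0, 0.9, -0.3]
width: 0.0914
grip_force: 0.0
t: 6.18
tcp_pos: [0.5744, 0.0605, 0.171]
tcp_rot: [0.232, -0.029, 0.972, 0.007]
ft_force: [-0.3, 0.4, 1.5]
width: 0.0919
grip_force: 0.0
t: 6.85
tcp_pos: [0.5745, 0.0605, 0.172]
tcp_rot: [0.233, -0.029, 0.972, 0.007]
ft_force: [0.3, 0.6, 0.4]
width: 0.043
grip_force: 0.0
t: 7.52
tcp_pos: [0.5746, 0.0603, 0.172]
tcp_rot: [0.233, -0.029, 0.972, 0.007]
ft_force: [-0.1, -2.9, 1.6]
width: 0.0319
grip_force: 40.0
```

Gripped: width is 31.9 mm at 40 N. Next I draw it out along its axis.

```bash
python3 -m crank '[{"dp":[0,0,-0.1],"delta_rot":[0,0,0]},{"dp":[0,0,-0.25],"delta_rot":[0,0,0]},{"dp":[0,0,-0.5],"delta_rot":[0,0,0]},{"dp":[0,0,-0.8],"delta_rot":[0,0,0]},{"dp":[0,0,-1.1],"delta_rot":[0,0,0]},{"dp":[0,0,-1.5],"delta_rot":[0,0,0]},{"dp":[0,0,-1.9],"delta_rot":[0,0,0]},{"dp":[0,0,-2.3],"delta_rot":[0,0,0]}]'
python3 -m crank '[{"dp":[0,0,-0.4],"delta_rot":[0,0,0]},{"dp":[0,0,-0.8],"delta_rot":[0,0,0]},{"dp":[0,0,-1.1],"delta_rot":[0,0,0]},{"dp":[0,0,-1.3],"delta_rot":[0,0,0]},{"dp":[0,0,-1.4],"delta_rot":[0,0,0]},{"dp":[0,0,-1.4],"delta_rot":[0,0,0]},{"dp":[0,0,-1.4],"delta_rot":[0,0,0]}]'
python3 - <<'E'
from h import *
from station import manip
s=manip.read_state()
# state TCP ~ flange underside point now (offset to be checked)
go(s,np.array([.42,-.05,.33]),frame(HPSI,0))
go(s,hanger_pt(-.1,.06),frame(HPSI,0))
E
```

```text
t: 8.18
tcp_pos: [0.5312, 0.0584, 0.2539]
tcp_rot: [0.231, -0.029, 0.972, 0.008]
ft_force: [0.2, 0.1, -2.2]
width: 0.0325
grip_force: 40.0
t: 8.77
tcp_pos: [0.5072, 0.0565, 0.3033]
tcp_rot: [0.232, -0.029, 0.972, 0.007]
ft_force: [-0.1, 0.5, -3.5]
width: 0.0314
grip_force: 40.0
dp [1.782, -2.527, -1.653] rot [-0.23, 4.471, -0.993] target [ 0.42 -0.05  0.33]
dp [3.441, -7.203, -0.115] rot [-0.23, 4.471, -0.993] target [ 0.3999 -0.2385  0.245 ]
```

```bash
python3 -m crank '[{"dp":[0.2,-0.2,-0.2],"delta_rot":[0,0.4,-0.1]},{"dp":[0.4,-0.5,-0.5],"delta_rot":[0,1,-0.2]},{"dp":[0.7,-0.9,-0.8],"delta_rot":[-0.1,1.7,-0.4]},{"dp":[1,-1.3,-1.1],"delta_rot":[-0.1,2.4,-0.5]},{"dp":[1.3,-1.7,-1.4],"delta_rot":[-0.2,3.1,-0.7]},{"dp":[1.5,-2.1,-1.6],"delta_rot":[-0.2,3.8,-0.9]},{"dp":[1.7,-2.4,-1.65],"delta_rot":[-0.23,4.3,-1]},{"dp":[1.78,-2.53,-1.65],"delta_rot":[-0.23,4.47,-1]}]'
python3 - <<'E'
from h import *
from station import manip
s=manip.read_state()
go(s,hanger_pt(-.1,.06),frame(HPSI,0))
E
```

```text
t: 9.43
tcp_pos: [0.4209, -0.0516, 0.3295]
tcp_rot: [-0.001, -0.083, 0.997, -0.0]
ft_force: [0.8, 0.2, -2.3]
width: 0.032
grip_force: 40.0
dp [1.284, -4.52, 2.117] rot [-0.003, -0.019, -0.003] target [ 0.3999 -0.2385  0.245 ]
```

```bash
python3 -m crank '[{"dp":[0.1,-0.3,0.1],"delta_rot":[0,0,0]},{"dp":[0.3,-0.9,0.3],"delta_rot":[0,0,0]},{"dp":[0.5,-1.6,0.6],"delta_rot":[0,0,0]},{"dp":[0.7,-2.3,1],"delta_rot":[0,0,0]},{"dp":[0.9,-3,1.3],"delta_rot":[0,0,0]},{"dp":[1.1,-3.7,1.6],"delta_rot":[0,0,0]},{"dp":[1.2,-4.3,1.9],"delta_rot":[0,0,0]},{"dp":[1.28,-4.52,2.1],"delta_rot":[0,-0.02,0]}]'
python3 -m crank '[{"dp":[0,0,0],"delta_rot":[0,0,0]},{"dp":[0,0,0],"delta_rot":[0,0,0]},{"dp":[0,0,0],"delta_rot":[0,0,0]},{"dp":[0,0,0],"delta_rot":[0,0,0]}]'
python3 - <<'E'
from h import *
from station import manip
import pickle
r={n:manip.read_camera(n) for n in("wrist","side","top")};st=manip.read_state();pickle.dump((r,st),open("c3.pkl","wb"))
q=st["tcp_rot"];R=Ro.from_quat(np.r_[q[1:],q[0]]).as_matrix();p=st["tcp_pos"];print(p)
def ann(n,x0,y0,x1,y1,w,h):
    im=cv2.convertScaleAbs(cv2.resize(r[n]["color"][y0:y1,x0:x1],(w,h),interpolation=cv2.INTER_CUBIC),alpha=1.4)
    k=w/(x1-x0)
    def dot(P,c):
        for v in (proj(r[n],P)-[x0,y0]+.5)*k-.5:cv2.circle(im,tuple(int(i) for i in v.round()),3,c,1)
        print(n,((proj(r[n],P)-[x0,y0]+.5)*k-.5).round(1).tolist())
    dot([p,p-.142*-R[:,2],p-.052*R[:,2]],(255,0,0))
    dot([hanger_pt(.014,0,.013),hanger_pt(.014,0,-.013),hanger_pt(-.033,.01,.027),hanger_pt(-.033,.01,.013),hanger_pt(-.033,.01,-.013),hanger_pt(-.033,.01,-.027)],(0,255,0))
    return im
cv2.imwrite("pics/c3.png",np.vstack([np.hstack([ann("side",240,130,400,250,400,300),ann("top",200,180,360,300,400,300)]),np.hstack([ann("wrist",0,0,560,420,400,300),ann("wrist",180,100,340,220,400,300)])])[:,:,::-1])
E
```

```text
t: 10.1
tcp_pos: [0.3999, -0.2393, 0.2444]
tcp_rot: [0.001, -0.082, 0.997, 0.0]
ft_force: [0.1, -0.2, -3.0]
width: 0.0316
grip_force: 40.0
t: 10.43
tcp_pos: [0.4006, -0.236, 0.2472]
tcp_rot: [0.002, -0.084, 0.996, -0.0]
ft_force: [-0.3, -0.1, -2.8]
width: 0.0319
grip_force: 40.0
[ 0.40047977 -0.23632117  0.24709945]
side [[249.2, -14.8], [234.5, 101.1], [255.4, -64.2]]
side [[134.8, 88.9], [120.9, 69.4], [191.8, 73.2], [183.8, 62.8], [169.2, 43.8], [161.6, 33.8]]
top [[277.1, 207.7], [268.8, 219.8], [280.8, 202.4]]
top [[238.4, 98.3], [265.3, 93.2], [233.6, 147.9], [248.3, 145.1], [275.7, 139.9], [290.4, 137.2]]
wrist [[190.4, 173.4], [190.4, 134.2], [190.4, 207.2]]
wrist [[200.0, 248.1], [176.7, 248.1], [214.6, 215.4], [201.0, 215.4], [175.6, 215.3], [162.0, 215.2]]
wrist [[217.6, 358.2], [217.7, 220.9], [217.6, 476.5]]
wrist [[251.3, 619.7], [169.7, 619.4], [302.5, 505.1], [254.7, 505.0], [165.9, 504.7], [118.1, 504.5]]
```

View pics/c3.png

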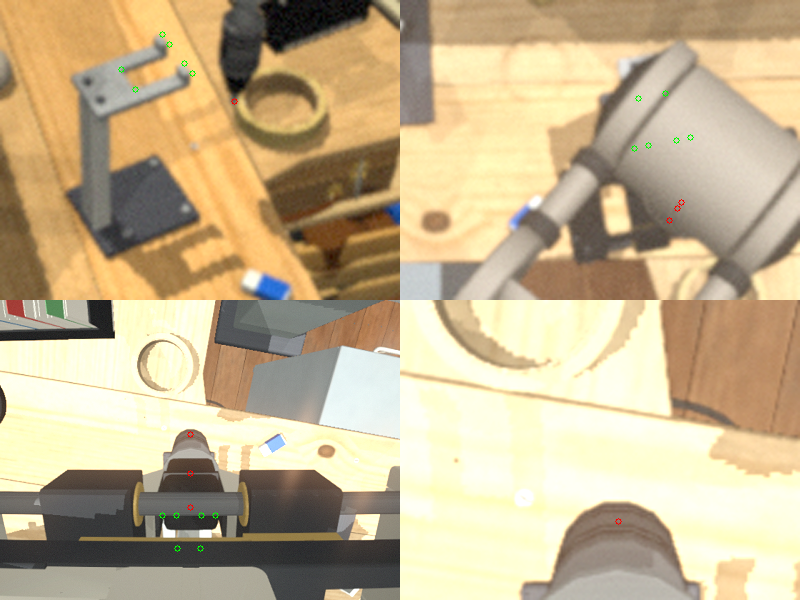

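In the side view the nose tip is at (234,98) against a predicted (234,101), so the reported TCP is at the flange underside to within about 2 mm. The hook points fall on the prongs within about 1 px. I'll lower to entry height.

```bash
cat > g.py <<'E'
from h import *
from station import manip
import sys
for a in sys.argv[1:]:
    x,h=map(float,a.split(","));go(manip.read_state(),hanger_pt(x,h),frame(HPSI,0))
E
python3 g.py -0.1,0.019 -0.055,0.019
python3 -m crank '[{"dp":[0,-0.02,0.15],"delta_rot":[0,0,0]},{"dp":[0,-0.04,0.35],"delta_rot":[0,0,0]},{"dp":[0,-0.05,0.55],"delta_rot":[0,0,0]},{"dp":[0,-0.05,0.75],"delta_rot":[0,0,0]},{"dp":[0,-0.05,0.9],"delta_rot":[0,0,0]},{"dp":[0,-0.05,1.02],"delta_rot":[0,0,0]},{"dp":[0,-0.05,1.06],"delta_rot":[0,0,0]},{"dp":[0,-0.05,1.06],"delta_rot":[0,0,0]}]'
python3 -m crank '[{"dp":[0,0,0],"delta_rot":[0,0,0]},{"dp":[0,0,0],"delta_rot":[0,0,0]},{"dp":[0,0,0],"delta_rot":[0,0,0]}]'; python3 g.py -0.05,0.019 0,0.019
```

```text
dp [0.029, -0.05, 1.077] rot [-0.013, 0.04, 0.018] target [ 0.3999 -0.2385  0.204 ]
dp [-1.096, -0.052, 1.082] rot [-0.013, 0.04, 0.018] target [ 0.4443 -0.2311  0.204 ]
t: 11.25
tcp_pos: [0.4004, -0.2389, 0.2035]
tcp_rot: [0.001, -0.083, 0.997, 0.0]
ft_force: [-0.3, -0.2, -2.2]
width: 0.0319
grip_force: 40.0
t: 11.5
tcp_pos: [0.4007, -0.2391, 0.2045]
tcp_rot: [0.002, -0.083, 0.997, -0.0]
ft_force: [-0.5, 1.0, -2.3]
width: 0.032
grip_force: 40.0
dp [-1.231, 0.018, 0.016] rot [-0.011, 0.037, 0.006] target [ 0.4492 -0.2303  0.204 ]
dp [-2.481, 0.017, 0.021] rot [-0.011, 0.037, 0.006] target [ 0.4985 -0.222   0.204 ]
```

```bash
python3 -m crank '[{"dp":[-0.1,0,0],"delta_rot":[0,0,0]},{"dp":[-0.3,0,0],"delta_rot":[0,0,0]},{"dp":[-0.5,0,0],"delta_rot":[0,0,0]},{"dp":[-0.7,0,0],"delta_rot":[0,0,0]},{"dp":[-0.9,0,0],"delta_rot":[0,0,0]},{"dp":[-1.1,0.01,0],"delta_rot":[0,0.02,0]},{"dp":[-1.2,0.02,0],"delta_rot":[0,0.03,0]},{"dp":[-1.2,0.02,0.02],"delta_rot":[-0.01,0.04,0]}]'
python3 -m crank '[{"dp":[0,0,0],"delta_rot":[0,0,0]},{"dp":[0,0,0],"delta_rot":[0,0,0]}]'; python3 g.py 0,0.019
python3 - <<'E'
from h import *
from station import manip
import pickle
s=manip.read_camera("side");t=manip.read_camera("top");st=manip.read_state();pickle.dump((s,t,st),open("c4.pkl","wb"))
q=st["tcp_rot"];R=Ro.from_quat(np.r_[q[1:],q[0]]).as_matrix();p=st["tcp_pos"];print(p)
x0,y0,k=250,120,8
im=cv2.convertScaleAbs(cv2.resize(s["color"][y0:y0+75,x0:x0+100],None,fx=k,fy=k,interpolation=cv2.INTER_CUBIC),alpha=1.6)
def dot(P,c):
    v=(proj(s,P)-[x0,y0]+.5)*k-.5;print(v.round().tolist())
    for w in v:cv2.circle(im,tuple(int(i) for i in w.round()),3,c,1)
X,Y,Z=R.T
yy=rz(HPSI)@[0,1,0]
dot([p,p+.142*Z,p+.018*Z-.010*Y,p+.018*Z+.010*Y,p-.022*Y,p+.022*Y],(255,0,0))
dot([hanger_pt(-.033,.01,y) for y in(.027,.013,-.013,-.027)]+[hanger_pt(.014,0,y) for y in(.013,-.013)],(0,255,0))
cv2.imwrite("pics/c4.png",im[:,:,::-1])
E
```

```text
t: 12.17
tcp_pos: [0.4488, -0.2299, 0.2033]
tcp_rot: [-0.0, -0.084, 0.996, 0.0]
ft_force: [0.2, -0.1, -3.0]
width: 0.0317
grip_force: 40.0
t: 12.33
tcp_pos: [0.4475, -0.2302, 0.2033]
tcp_rot: [-0.001, -0.083, 0.997, 0.0]
ft_force: [0.3, -0.2, -2.9]
width: 0.0314
grip_force: 40.0
dp [-1.291, -0.01, -0.02] rot [0.008, -0.013, 0.007] target [ 0.4985 -0.222   0.204 ]
[ 0.44745104 -0.23031731  0.20346484]
[[549.0, 207.0], [523.0, 553.0], [527.0, 232.0], [563.0, 278.0], [509.0, 157.0], [589.0, 259.0]]
[[535.0, 315.0], [509.0, 282.0], [463.0, 221.0], [438.0, 189.0], [352.0, 366.0], [308.0, 303.0]]
```

View pics/c4.png

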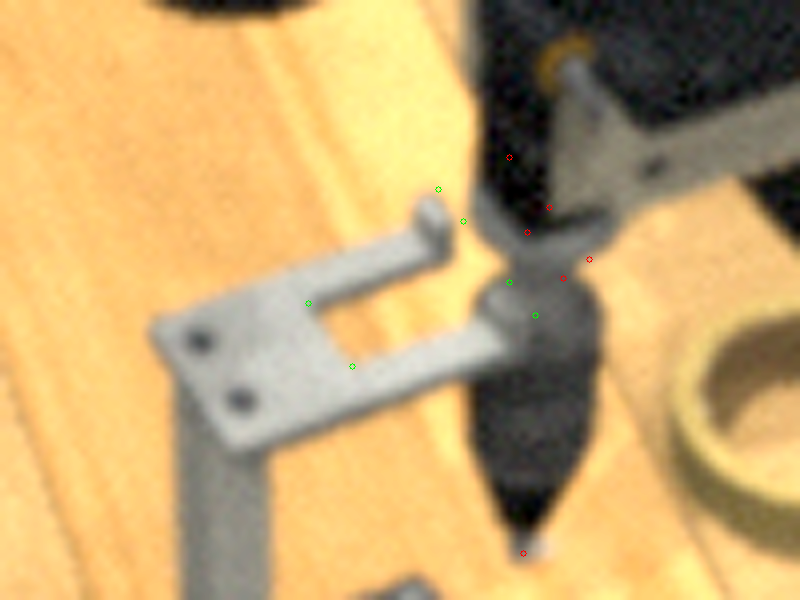

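The predicted tool marks (neck centre (545,255), nose (523,553), flange) sit on the tool, while the tips of the fork look 2–3 mm further away than predicted. I'll check the fork sideways by metal/wood edge profiles along pixel columns.

Run:
```python
from h import *
import pickle
(r3,st3)=pickle.load(open("c3.pkl","rb"));c4=pickle.load(open("c4.pkl","rb"));d=pickle.load(open("c0.pkl","rb"))
def bands(r,ax,i,lo,hi):
    im=cv2.GaussianBlur(r["color"].astype(np.float32),(3,3),.7)
    b=im[...,0]-im[...,2]; b=b/(im.max(2)+1)
    l=b[lo:hi,i] if ax==0 else b[i,lo:hi]
    th=.22;e=[]
    for k in range(len(l)-1):
        if (l[k]-th)*(l[k+1]-th)<0:e.append(round(lo+k+(th-l[k])/(l[k+1]-l[k]),1))
    return e
xs=np.linspace(.0,-.03,13)
def predcol(r,ax,i,y,h,dy=0):
    P=proj(r,[hanger_pt(x,h,y+dy) for x in np.linspace(.05,-.03,60)])
    c=P[:,ax];o=np.argsort(c);return np.interp(i,c[o],P[o,1-ax])
s=d["side"]
for i in(293,296,299,302):
    e=bands(s,0,i,138,180)
    pr=[predcol(s,0,i,y,h) for y,h in((-.027,0),(-.013,-.008),(.013,0),(.027,-.008))]
    sens=predcol(s,0,i,.013,0,.001)-predcol(s,0,i,.013,0)
    print("side",i,e,np.round(pr,1),"px/mm",round(sens,2))
t=d["top"]
for j in(222,226,230,234):
    pr=[predcol(t,1,j,y,h) for y,h in((.027,0),(.013,0),(-.013,0),(-.027,0))]
    l=cv2.GaussianBlur(t["color"],(3,3),.7)[j,284:322].astype(int);g=l.sum(1)/3
    k=np.where((g[:-1]-140)*(g[1:]-140)<0)[0]
    print("top",j,[round(284+q+(140-g[q])/(g[q+1]-g[q]),1) for q in k],np.round(pr,1), "px/mm",round(predcol(t,1,j,.013,0,.001)-predcol(t,1,j,.013,0),2),g[::3].astype(int))
# yaw check tips: seat-to-plate hints
```

```text
side 293 [np.float32(151.0), np.float32(156.4), np.float32(164.8), np.float32(171.6)] [150.5 158.3 165.5 173.5] px/mm 0.38
side 296 [np.float32(149.9), np.float32(155.3), np.float32(164.7), np.float32(170.5)] [149.5 157.2 164.4 172.4] px/mm 0.38
side 299 [np.float32(148.9), np.float32(154.1), np.float32(163.8), np.float32(169.4)] [148.4 156.1 163.3 171.3] px/mm 0.38
side 302 [np.float32(145.6), np.float32(153.0), np.float32(162.6), np.float32(168.2)] [147.3 155.  162.2 170.1] px/mm 0.38
top 222 [np.float64(290.3), np.float64(295.9), np.float64(307.5)] [289.6 295.6 306.8 312.9] px/mm -0.43 [ 77  78 130 169 138  93  93  95 152 170 150 155 155]
top 226 [np.float64(291.1), np.float64(296.6), np.float64(308.3)] [290.4 296.4 307.6 313.7] px/mm -0.43 [ 96  96 109 169 153  95  93  92 132 171 159 153 153]
top 230 [np.float64(291.9), np.float64(297.4), np.float64(309.1)] [291.2 297.2 308.5 314.5] px/mm -0.43 [ 97 101 104 163 165 104  93  94 110 168 163 151 154]
top 234 [np.float64(292.7), np.float64(298.2), np.float64(310.6)] [292.  298.  309.3 315.3] px/mm -0.43 [ 99  99 100 147 164 121  97  95  96 148 162 155 155]
```

Both views put the fork about 1.5 mm further in −y than my estimate, and the yaw agrees. I'll apply that and go in slowly.

```bash
sed -i 's/-\.222,0\]/-.2235,0]/' h.py; python3 g.py 0.001,0.019
python3 -m crank '[{"dp":[-0.02,-0.03,0],"delta_rot":[0,0,0]},{"dp":[-0.1,-0.05,0],"delta_rot":[0,0,0]},{"dp":[-0.2,-0.05,-0.01],"delta_rot":[0,0,0]},{"dp":[-0.3,-0.05,-0.02],"delta_rot":[0,0,0]},{"dp":[-0.4,-0.05,-0.02],"delta_rot":[0,0,0]},{"dp":[-0.5,-0.05,-0.02],"delta_rot":[0,0,0]},{"dp":[-0.6,-0.05,-0.02],"delta_rot":[0,0,0]},{"dp":[-0.7,-0.05,-0.02],"delta_rot":[0,0,0]}]'
python3 g.py 0.001,0.019
```

```text
dp [-1.312, -0.043, -0.015] rot [0.005, -0.01, 0.002] target [ 0.4995 -0.2233  0.204 ]
t: 13.1
tcp_pos: [0.4762, -0.2275, 0.2041]
tcp_rot: [-0.001, -0.083, 0.997, 0.0]
ft_force: [-0.3, -0.2, -3.8]
width: 0.0316
grip_force: 40.0
dp [-0.592, 0.005, 0.003] rot [0.005, -0.009, 0.007] target [ 0.4995 -0.2233  0.204 ]
```

```bash
python3 -m crank '[{"dp":[-0.1,0,0],"delta_rot":[0,0,0]},{"dp":[-0.2,0,0],"delta_rot":[0,0,0]},{"dp":[-0.3,0,0],"delta_rot":[0,0,0]},{"dp":[-0.4,0,0],"delta_rot":[0,0,0]},{"dp":[-0.5,0,0],"delta_rot":[0,0,0]},{"dp":[-0.57,0,0],"delta_rot":[0,0,0]},{"dp":[-0.6,0,0],"delta_rot":[0,0,0]},{"dp":[-0.6,0,0],"delta_rot":[0,0,0]}]'
python3 -m crank '[{"dp":[0,0,0],"delta_rot":[0,0,0]},{"dp":[0,0,0],"delta_rot":[0,0,0]},{"dp":[0,0,0],"delta_rot":[0,0,0]}]'; python3 g.py 0.001,0.019 0.001,0.001
python3 -c "
from station import manip;s=manip.read_state();print(s['ft_force'],s['moment'])"
```

```text
t: 13.77
tcp_pos: [0.4996, -0.2236, 0.2041]
tcp_rot: [-0.0, -0.083, 0.997, 0.0]
ft_force: [-0.5, 0.5, -2.6]
width: 0.0317
grip_force: 40.0
t: 14.02
tcp_pos: [0.4992, -0.2237, 0.2043]
tcp_rot: [-0.0, -0.083, 0.997, 0.0]
ft_force: [0.0, 0.1, -3.5]
width: 0.0317
grip_force: 40.0
dp [-0.009, 0.007, 0.006] rot [0.004, -0.009, 0.004] target [ 0.4995 -0.2233  0.204 ]
dp [-0.009, 0.007, 0.456] rot [0.004, -0.009, 0.004] target [ 0.4995 -0.2233  0.186 ]
[ 0.01908265  0.13085342 -3.49407186] [ 0.01729215 -0.01216281 -0.00630486]
```

No contact so far. Now lowering gently, watching the force.

```bash
python3 -m crank '[{"dp":[0,0,0.05],"delta_rot":[0,0,0]},{"dp":[0,0,0.1],"delta_rot":[0,0,0]},{"dp":[0,0,0.15],"delta_rot":[0,0,0]},{"dp":[0,0,0.2],"delta_rot":[0,0,0]},{"dp":[0,0,0.25],"delta_rot":[0,0,0]},{"dp":[0,0,0.29],"delta_rot":[0,0,0]},{"dp":[0,0,0.32],"delta_rot":[0,0,0]},{"dp":[0,0,0.34],"delta_rot":[0,0,0]}]'
python3 -m crank '[{"dp":[0,0,0.01],"delta_rot":[0,0,0]},{"dp":[0,0,0.02],"delta_rot":[0,0,0]},{"dp":[0,0,0.03],"delta_rot":[0,0,0]},{"dp":[0,0,0.04],"delta_rot":[0,0,0]},{"dp":[0,0,0.04],"delta_rot":[0,0,0]}]'
python3 -m crank '[{"dp":[0,0,0.01],"delta_rot":[0,0,0]},{"dp":[0,0,0.02],"delta_rot":[0,0,0]},{"dp":[0,0,0.03],"delta_rot":[0,0,0]},{"dp":[0,0,0.03],"delta_rot":[0,0,0]}]'
```

```text
t: 14.68
tcp_pos: [0.4993, -0.2236, 0.1904]
tcp_rot: [-0.001, -0.083, 0.997, 0.0]
ft_force: [0.6, -0.8, -2.2]
width: 0.0316
grip_force: 40.0
t: 15.1
tcp_pos: [0.4993, -0.2236, 0.189]
tcp_rot: [-0.0, -0.083, 0.997, 0.0]
ft_force: [0.6, 0.0, -2.6]
width: 0.0318
grip_force: 40.0
t: 15.43
tcp_pos: [0.4993, -0.2236, 0.1877]
tcp_rot: [-0.001, -0.083, 0.997, 0.0]
ft_force: [0.5, -0.6, -3.6]
width: 0.0315
grip_force: 40.0
```

```bash
for i in 1 2 3; do python3 -m crank '[{"dp":[0,0,0.01],"delta_rot":[0,0,0]},{"dp":[0,0,0.02],"delta_rot":[0,0,0]},{"dp":[0,0,0.02],"delta_rot":[0,0,0]}]' | egrep 'tcp_pos|ft'; done
```

```text
tcp_pos: [0.4993, -0.2236, 0.1869]
ft_force: [-0.9, 1.1, -2.4]
tcp_pos: [0.4993, -0.2236, 0.1861]
ft_force: [0.9, 0.3, -3.6]
tcp_pos: [0.4994, -0.2236, 0.1859]
ft_force: [-1.1, 1.4, 2.7]
```

Contact came at z ≈ 0.186, with Fz going from −3 to +2.7 N, so the flange is seated. Release.

```bash
for i in 1 2; do python3 -m crank '[{"dp":[0,0,0],"delta_rot":[0,0,0]},{"dp":[0,0,0],"delta_rot":[0,0,0]},{"dp":[0,0,0],"delta_rot":[0,0,0]},{"dp":[0,0,0],"delta_rot":[0,0,0]},{"dp":[0,0,0],"delta_rot":[0,0,0]},{"dp":[0,0,0],"delta_rot":[0,0,0]},{"dp":[0,0,0],"delta_rot":[0,0,0]},{"dp":[0,0,0],"delta_rot":[0,0,0]}]' 0 ; done
python3 -m crank '[{"dp":[0,0,-0.1],"delta_rot":[0,0,0]},{"dp":[0,0,-0.3],"delta_rot":[0,0,0]},{"dp":[0,0,-0.6],"delta_rot":[0,0,0]},{"dp":[0,0,-1],"delta_rot":[0,0,0]},{"dp":[0,0,-1.5],"delta_rot":[0,0,0]},{"dp":[0,0,-2.1],"delta_rot":[0,0,0]},{"dp":[0,0,-2.6],"delta_rot":[0,0,0]},{"dp":[0,0,-3],"delta_rot":[0,0,0]}]'
python3 -m crank '[{"dp":[0.8,0,0],"delta_rot":[0,0,0]},{"dp":[1.6,0,0],"delta_rot":[0,0,0]},{"dp":[2.2,0,0],"delta_rot":[0,0,0]},{"dp":[2.5,0,0],"delta_rot":[0,0,0]},{"dp":[2.5,0,0],"delta_rot":[0,0,0]},{"dp":[2.5,0,0],"delta_rot":[0,0,0]},{"dp":[2.5,0,0],"delta_rot":[0,0,0]},{"dp":[2.5,0,0],"delta_rot":[0,0,0]}]'
python3 - <<'E'
from station import manip
import cv2,numpy as np
s=manip.read_camera("side");w=manip.read_camera("wrist")
a=cv2.resize(s["color"][115:235,230:390],(800,600),interpolation=cv2.INTER_CUBIC)[:,150:550]
b=np.vstack([cv2.resize(w["color"],(400,300)),cv2.resize(s["color"],(400,300))])
cv2.imwrite("pics/end.png",cv2.convertScaleAbs(np.hstack([a,b]),alpha=1.4)[:,:,::-1])
E
```

```text
t: 16.85
tcp_pos: [0.4994, -0.2236, 0.1854]
tcp_rot: [-0.0, -0.083, 0.997, 0.0]
ft_force: [0.2, -0.1, 0.1]
width: 0.0805
grip_force: 0.0
t: 17.52
tcp_pos: [0.4994, -0.2236, 0.1854]
tcp_rot: [-0.0, -0.083, 0.997, 0.0]
ft_force: [-0.1, 0.7, 0.6]
width: 0.0919
grip_force: 0.0
t: 18.18
tcp_pos: [0.4997, -0.2238, 0.3083]
tcp_rot: [0.001, -0.083, 0.997, -0.001]
ft_force: [-0.1, -0.1, -0.5]
width: 0.0916
grip_force: 0.0
t: 18.85
tcp_pos: [0.4018, -0.2401, 0.3054]
tcp_rot: [-0.0, -0.083, 0.997, 0.0]
ft_force: [0.1, 0.4, -0.9]
width: 0.0917
grip_force: 0.0
```

View pics/end.png

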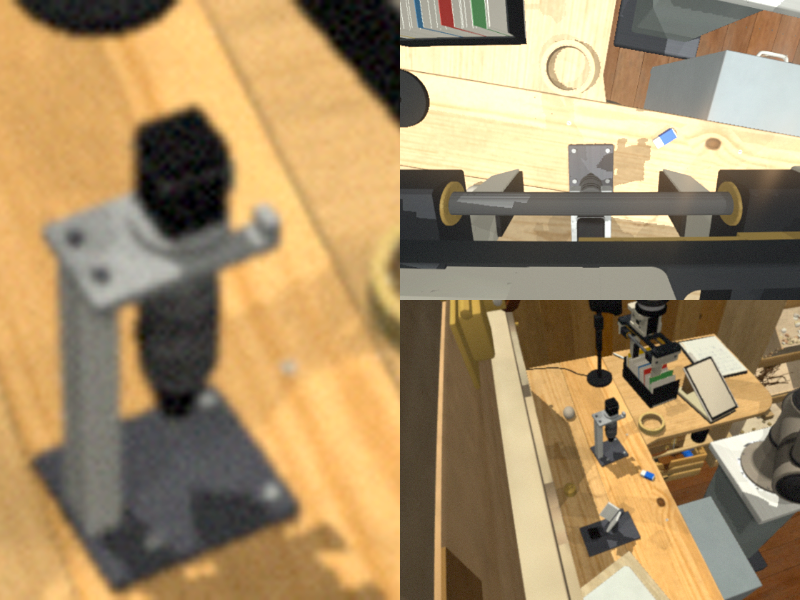

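The tool hangs upright in the fork, head at (182,170), with the flange flat behind the tips. The gripper is clear, the cradle is empty, and the weight, eraser and pebble haven't moved.

```bash
python3 -c "
from station import manip;print(manip.hand_in())"
```

```text
the job is handed in; nothing more can be done
None
```

The rotary tool hangs upright, nose down, in the hanger fork with its flange seated behind the tips; the gripper is clear, the bystanders look unmoved in the last picture, and the job was handed in at about 19 s of the 48 s allowed.

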